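# Check the vacuum pump's oil with its dipstick

### The arm

A 6-joint arm with a two-finger parallel gripper is mounted at the origin on the work surface. World frame = base frame: x ahead of the robot, y to its left, z up, the work surface at z = 0. Lengths are in mm, angles in rad, forces in N, time in s.
With the tool pointing down it reaches from about 350 to 875 mm from the base axis. Payload 4.2 kg.
Tool frame: the origin (TCP) lies between the finger pads; the fingertips stand 14 mm ahead of it and the grasp point (between the pads) lies 5 mm behind it; z points along the fingers, y is the line along which they close (so a half turn about z gives the same grasp; the last joint's range is limited). The gripper opens to 85 mm and grips with 20 to 120 N. Pads are 22 mm wide; open, the fingers measure 114 mm over their backs; the gripper's body (76 mm by 85 mm) begins 54 mm behind the grasp point. The pads swing forward as they close: fully open they stand 13 mm farther back than shut.
Start: joints at [1.458, 0.385, 0.008, 0, -1.194, -0.259], TCP at [227.025, 582.288, 245.312] pointing down, gripper open.
Joint ranges: [-3.14, 3.14], [-1.21, 2.06], [-1.07, 1.41], [-3.16, 2.05], [-2.99, -0.16], [-3.1, 3.1]. Speed limits (rad/s): [2.79, 2.79, 3.14, 3.14, 3.14, 3.14].

### API

Orientations are given as a unit quaternion [x, y, z, w].
In Python, from bench import * gives the robot as it stands.
- The arm moves only by the tool carry_out, never from a script. Its argument "motion" is a list of rows, each a list of 7 numbers: the turn, a rotation vector about the tool's x, y, z in rad, then the shift along the tool's x, y, z in mm, then the opening, from -1 (shut) to 1 (fully open), so that 0 is half open. A call has 1 to 5 rows; each row is the pose to reach, as a shift and turn from the pose commanded when the call began, along the tool's axes at that moment; what a row does not reach only later rows make up. A row lasts 1/8 s, in which the tool goes at most 62.5 mm and 10.7 degrees, less where a joint would pass 70% of its speed; a pose out of reach is approached as far as the arm can. A call with a gripper value outside its range is refused whole. The fingers move at their own pace and stop on an object; the grip force is fixed at half the most. Time passes only in rows, so rows that repeat a pose let the fingers close. It gives the time, the measured TCP pose, the force, the opening and the grip force at its end, in the units of the state.
- read_state(): the state, without advancing time (a new reading comes with each control period).
- get_image(name): name is "side" or "top"; returns a dict with "color" (480x640x3 uint8, blue, green, red), "mtx" (3x3 intrinsics, pixels), "position" and "orientation" of the camera in the world. Camera axes: x right, y down, z forward; pixel columns grow to the right and rows downward; lengths in mm; the calibration is good to about 2 mm. A picture is of the moment at which its call begins. There is no depth.
- job_done(): hands the job in; it is judged then, once.
The state is a dict: "clock": time; "joints": joint angles; "joint_vel": joint speeds; "joint_efforts": joint torques, N m; "position": TCP position; "ee_rot": TCP orientation; "contact_force": force on the tool from outside, world axes, zero at the start; "wrist_torque": the same for the moment, N m; "gripper_width": finger opening in mm; "grasp_force": force on a finger pad.
Only numpy, scipy, OpenCV 4.12 (cv2) and the standard library are available. Lean on these libraries where they do the work, as an engineer would, in place of code of your own. Each camera call takes 0.05 s, during which the arm holds its last target. There are 200 camera calls.

### The job

Check the oil of the bench vacuum pump: first line the drip cup on the steel tray with the clean cup, nested fully home and upright, and let go of it. Then take the wiped dipstick from its rest, push it down the pump's sloping dipstick tube until its collar stops on the mouth, and draw it right out. Finish still holding the dipstick in the gripper, level and still, its tip a little above the middle of the lined cup's mouth and touching nothing else, so that it can be read and drips are caught; leave the other glassware and bottles where they stand.

Things in the scene. Friction and masses are not known exactly. Their poses are not given: they have to be found in the camera images.
- gauge_rod: Dipstick, lying level on the rest. Origin: middle of its handle; +x runs along it to the tip. Plain grey metal handle 84 mm long, flat-sided, 16 mm wide (y) and 18 mm tall (z), from x = -42 to +42 mm; round collar of the same metal, 32 mm in diameter, 8 mm thick, right ahead of the handle (x = 42 to 50 mm); then a steel rod 8 mm in diameter, 110 mm long, with a round end and two dark ring marks near it. 80 g (may vary), centre of mass at about x = +75 mm
- rod_collar (a point): Centre of the dipstick collar's front face (50 mm ahead of the middle of the handle), the face that comes to rest on the tube's mouth; same axes as the dipstick
- rod_tip (a point): End of the dipstick's rod (160 mm ahead of the middle of the handle); same axes as the dipstick
- dip_tube: Pump's dipstick tube, fixed. Origin: centre of the rim of its open mouth, 142 mm above the bench; +z runs up and out of the mouth along the tube's axis, which leans 45 degrees from upright, away from the pump. Bore 14 mm, flared over the last 16 mm to 24 mm inside and 28 mm outside at the rim; 122 mm deep. The dipstick goes in tip first along -z, in any roll
- pump: Bench vacuum pump, fixed, about 350 mm long, with a grey oil box (130 mm wide, 170 mm tall), a finned motor and a grey filter on top that reaches 245 mm. Origin on the bench under the outer face of the oil box; the motor lies to its +y, the dipstick tube leans out to its -y, the mouth being 116 mm out along -y
- rod_rest: White two-notch rest, fixed, 100 mm (x, the dipstick's direction) by 75 mm (y), 78 mm tall; open-topped notches carry the steel rod, its axis 70 mm above the bench; the handle and collar overhang freely. Origin under its centre
- tray: Steel drip tray, fixed, 130 mm square, rim 12 mm high, floor 3 mm thick. Origin under its centre
- clean_cup_mid (a point): Clean white plastic cup, standing upright on the bench; the point half-way up on its axis. 72 mm tall; tapered, 40 mm wide at the foot and 66 mm outside at the rim, wall 2.5 mm, inner floor 26 mm above the foot. z up. 35 g (may vary)
- clean_cup_rim (a point): Centre of the clean cup's mouth, 72 mm above its foot
- drip_cup_mid (a point): Drip cup, exactly like the clean cup, standing on the tray; the point half-way up on its axis. A like cup let down into it comes to rest 26 mm higher than it, its upper 26 mm standing out
- beaker: Bystander, to be left alone: glass beaker, straight-sided, 60 mm wide with a small turned-out rim, 95 mm tall. Origin under its centre
- weigh_jar: Bystander, to be left alone: small amber glass weighing jar with a knobbed lid, 58 mm wide, 69 mm tall. Origin under its centre
- dish_stack: Bystander, to be left alone: three covered Petri dishes in a pile, 95 mm wide, 48 mm tall. Origin under its centre
- flask: Bystander, to be left alone: glass volumetric flask, 82 mm wide, 186 mm tall. Origin under its centre
- amber_bottle: Bystander, to be left alone: amber bottle, 68 mm wide, 135 mm tall. Origin under its centre
- reagent_bottle: Bystander, to be left alone: white reagent jar with a black cap, 60 mm wide, 115 mm tall. Origin under its centre
Not all that is in view belongs to the job. Of the things that look like the tray, take the one that is farthest to the robot's left at the start.

How it is judged (in metres and radians):
On the way, in this order (a step that is already met when the one before it is completed fails the run):
1. the clean cup stands home and upright in the drip cup on the tray, let go (z of clean_cup_mid in the frame of drip_cup_mid between 0.021 and 0.031 m and horizontal distance between clean_cup_mid and drip_cup_mid below 0.006 m and angle between each of clean_cup_mid, drip_cup_mid's own z axis and vertical below 0.1 rad and horizontal distance between drip_cup_mid and tray below 0.05 m and height (world z) of drip_cup_mid below 0.045 m and contact force between clean_cup and the fingers below 0.05 N), for 0.3 s.
2. the dipstick is in the tube with its collar stopped on the mouth (z of rod_collar in the frame of dip_tube below 0.003 m and distance between rod_collar and dip_tube below 0.007 m and angle between the x axis of gauge_rod and the z axis of dip_tube, either way round below 0.08 rad), for 0.2 s.
At the end, for the whole second after the job is handed in: Clean cup home in the drip cup on the tray (axes within 6 mm, 21-31 mm above it, tilt under 0.1 rad, let go). Dipstick held in the fingers, level within 0.17 rad, tip within 28 mm of the clean cup's axis and 10-150 mm above its rim, still (under 0.02 m/s), touching nothing else (all of step 1 and angle between gauge_rod's own x axis and vertical between 1.4008 and 1.7408 rad and horizontal distance between rod_tip and clean_cup_rim below 0.028 m and z of rod_tip in the frame of clean_cup_rim between 0.01 and 0.15 m and contact force between gauge_rod and the fingers above 1 N and contact force between gauge_rod and clean_cup below 0.1 N and contact force between gauge_rod and drip_cup below 0.1 N and contact force between gauge_rod and pump below 0.1 N and contact force between gauge_rod and tray below 0.1 N and contact force between gauge_rod and rod_rest below 0.1 N and contact force between gauge_rod and beaker below 0.1 N and contact force between gauge_rod and weigh_jar below 0.1 N and contact force between gauge_rod and dish_stack below 0.1 N and contact force between gauge_rod and flask below 0.1 N and contact force between gauge_rod and amber_bottle below 0.1 N and contact force between gauge_rod and reagent_bottle below 0.1 N and linear speed of gauge_rod below 0.02 m/s); the arm keeps its last pose, push and grip.
It fails at once if a bystander is shifted by more than 30 mm or tipped (distance of any of beaker, weigh_jar, dish_stack, flask, amber_bottle, reagent_bottle from where it was at the start of the episode above 0.03 m or angle between any of beaker, weigh_jar, dish_stack, flask, amber_bottle, reagent_bottle's own z axis and vertical above 0.4 rad).
It also fails if it takes over 61 s, if anything falls off the work surface, if the arm or the gripper's body presses on something with over 40 N, if the wrist force passes 120 N, or if a joint passes its speed limit or range.

## Working session

There is one attempt and no reset: what is moved stays moved. The work goes in short steps, Python scripts to look and compute and a tool call to move; the robot and the scene stay as the last step left them, time stands still between calls to the robot, and variables do not carry over. Pictures are saved under pics/ and viewed, at most 10 in all, crops included, and the job is handed in when it is done.

Besides the shell and the picture viewer there is one more tool, called after "Request:" as name(argument=value, ...) on one line, values as JSON. carry_out: Moves the arm, as the interface text tells. Its arguments: {"type":"object","properties":{"motion":{"type":"array"}},"required":["motion"]}

```bash
mkdir -p pics; ls
python3 - <<'E'
from bench import *
import cv2,json
for n in("side","top"):
    im=get_image(n); cv2.imwrite(f"pics/{n}0.png",im["color"]); print(n,im["mtx"],im["position"],im["orientation"])
print(read_state())
E
```

```text
pics
side [[467.40635555   0.         321.11720082]
 [  0.         467.40635555 238.88045527]
 [  0.           0.           1.        ]] [ 266.37828197 -777.47202553  577.74581755] [ 0.84925821 -0.18150487  0.09792129 -0.48603281]
top [[469.09106379   0.         323.99648927]
 [  0.         469.09106379 236.52520265]
 [  0.           0.           1.        ]] [536.45723956 -38.17674459 967.48529758] [-0.70204876  0.71095433 -0.03661782  0.01818283]
{'clock': 0.1, 'joints': array([ 1.45761273e+00,  3.85508479e-01,  6.77511907e-03, -4.28886792e-04,
       -1.19400724e+00, -2.58580004e-01]), 'joint_vel': array([-0.00088297, -0.0013897 ,  0.00352537,  0.00139897, -0.00044252,
        0.00120011]), 'joint_efforts': array([-6.20391311e-04, -3.93320632e+01,  1.88927865e+01,  4.19791862e+00,
       -2.60829089e-03,  3.77656477e-06]), 'position': array([226.85402937, 581.85279481, 244.31939888]), 'ee_rot': array([ 9.82758559e-01, -1.84890858e-01, -1.28186785e-04,  9.84045933e-04]), 'contact_force': array([ 0.24486938,  0.05488637, -0.31377507]), 'wrist_torque': array([ 0.01276296,  0.02446723, -0.0101566 ]), 'grasp_force': 0.0, 'gripper_width': 85.16535832083093}
```

View pics/side0.png

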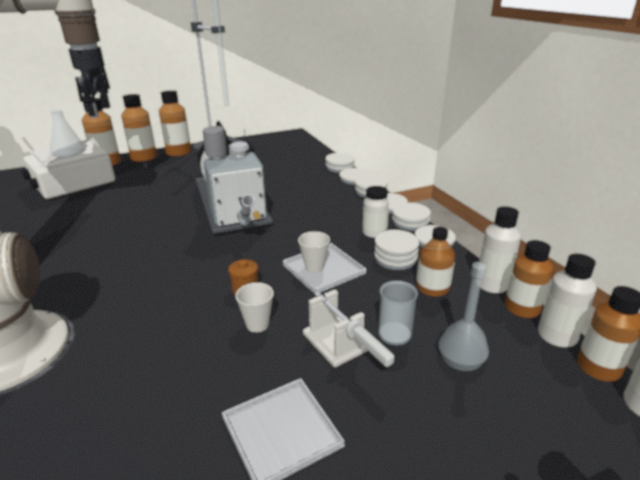

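View pics/top0.png

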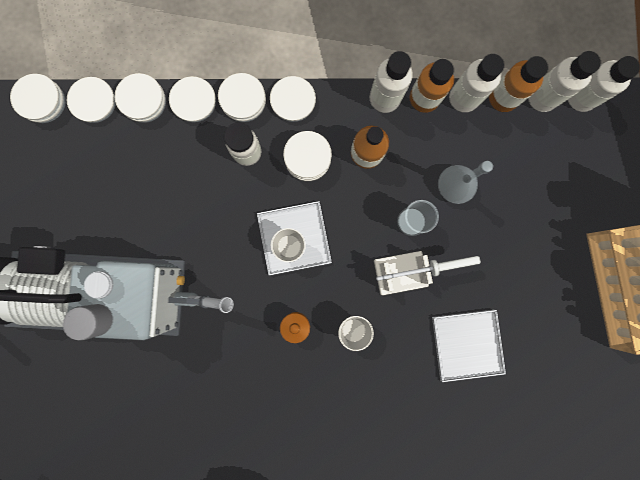

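The side view shows the pump tube mouth at about (245,205), the clean cup at (256,305), the drip cup on the tray at (314,252), and the dipstick handle at (370,345). In the top view the tube mouth is at (226,305), the drip cup at (287,245), the clean cup at (356,333), and the handle runs (437,267)-(480,261). I'll enlarge both.

Run:
```python
import cv2
t=cv2.imread("pics/top0.png");s=cv2.imread("pics/side0.png")
f=lambda im,x,y,w,h,k:cv2.resize(im[y:y+h,x:x+w],None,fx=k,fy=k,interpolation=cv2.INTER_CUBIC)
cv2.imwrite("pics/topc.png",f(t,250,200,240,160,3.3333))
cv2.imwrite("pics/topp.png",cv2.vconcat([f(t,150,260,133,70,6),cv2.resize(f(s,190,180,114,55,7),(798,385))[:180*2]])[:780])
cv2.imwrite("pics/sidec.png",f(s,220,180,200,190,3.15))
```

```text
(no output)
```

View pics/topc.png

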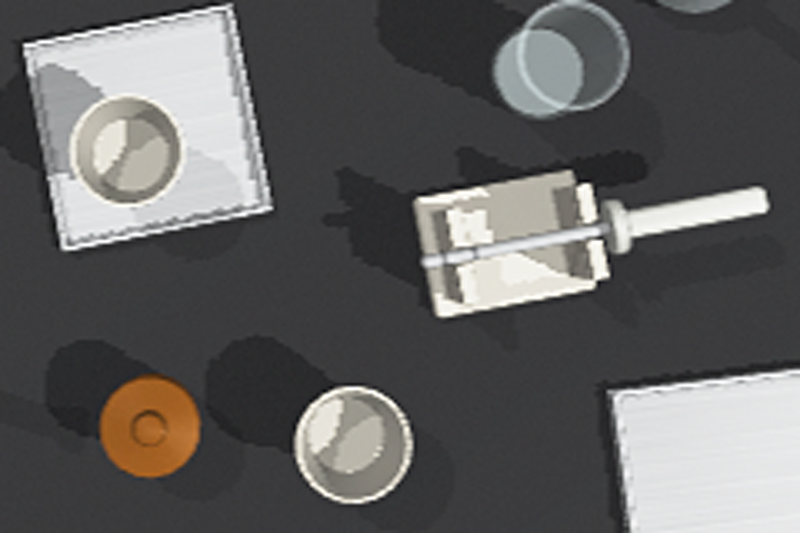

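View pics/sidec.png

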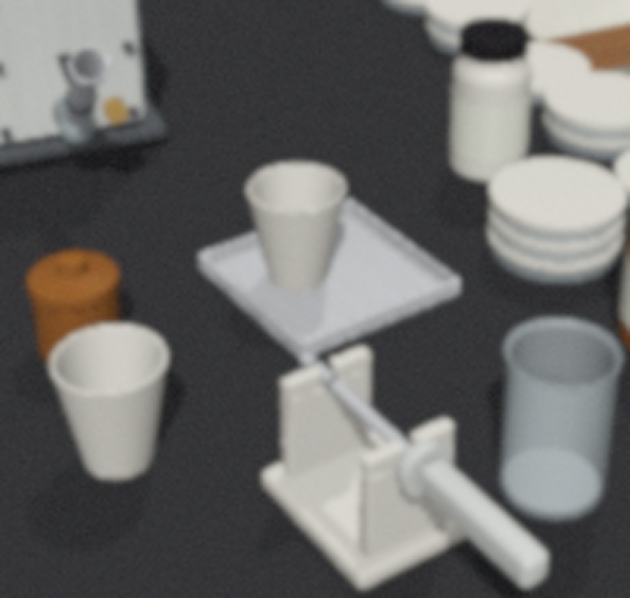

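The top crop puts the drip rim centre at (126,150), the clean rim at (353,444), the handle end at (768,200), the collar at (619,227) and the rod tip at (422,262). In the side crop the drip rim is at (297,188), the clean rim at (110,357) and the tube mouth at (89,67).

View pics/topp.png

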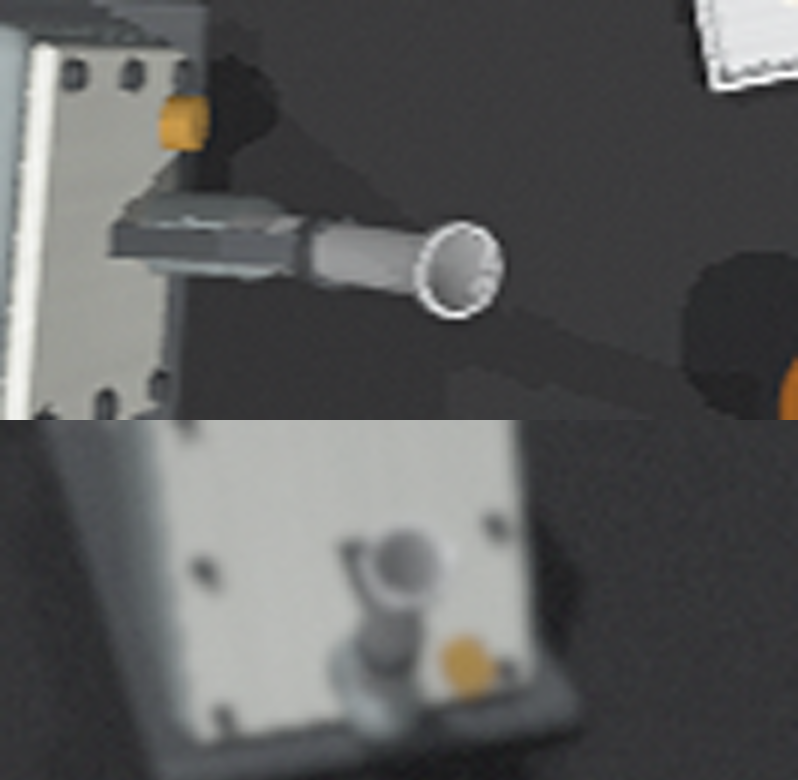

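```bash
cat > h.py <<'E'
from bench import *
import numpy as np
from scipy.spatial.transform import Rotation as R
C={"side":([[467.40635555,0,321.11720082],[0,467.40635555,238.88045527],[0,0,1]],[266.37828197,-777.47202553,577.74581755],[0.84925821,-0.18150487,0.09792129,-0.48603281]),
"top":([[469.09106379,0,323.99648927],[0,469.09106379,236.52520265],[0,0,1]],[536.45723956,-38.17674459,967.48529758],[-0.70204876,0.71095433,-0.03661782,0.01818283])}
def ray(n,u,v):
    K,p,q=C[n]; return np.array(p),R.from_quat(q).apply(np.linalg.solve(np.array(K),[u,v,1]))
def at(n,u,v,z):
    p,d=ray(n,u,v); return p+d*(z-p[2])/d[2]
def proj(n,X):
    K,p,q=C[n]; c=np.array(K)@R.from_quat(q).inv().apply(np.array(X,float)-p); return c[:2]/c[2]
def delta(P,Rt,P0=None,R0=None):
    "rotvec and shift in tool axes from the pose (measured unless given) to target"
    if P0 is None:
        s=read_state();P0=s["position"];R0=R.from_quat(s["ee_rot"])
    return (R0.inv()*Rt).as_rotvec().round(3),R0.inv().apply(np.array(P)-P0).round(1)
E
python3 - <<'E'
from h import *
c=lambda x,y:(250+x/3.33333,200+y/3.33333)
s=lambda x,y:(220+x/3.15,180+y/3.15)
print("drip",at("top",*c(126,150),75),at("side",*s(297,188),75))
print("clean",at("top",*c(353.5,444.5),72),at("side",*s(110,357),72))
a,b,t=at("top",*c(768,200),75),at("top",*c(619,227),70),at("top",*c(422,262),70)
print("rod",a,b,t,np.linalg.norm(a-t),np.degrees(np.arctan2(*(t-a)[1::-1])))
print("tray",[at("top",*c(*p),12).round() for p in((23,45),(232,5),(272,210),(63,250))])
print("mouth side",at("side",*s(89,67),142), "jar",at("top",*c(150,428),60),"beaker",at("top",*c(573,55),95))
E
```

```text
drip [590.27904548   7.16274053  75.        ] [590.90869091   6.77797561  75.        ]
clean [ 421.80474063 -120.06999189   72.        ] [ 423.24560101 -116.73631205   72.        ]
rod [ 557.01267765 -361.36982699   75.        ] [ 542.70216755 -275.92075036   70.        ] [ 524.19504743 -161.57014813   70.        ] 202.5386593413829 99.32769595134586
tray [array([659.,  73.,  12.]), array([683., -56.,  12.]), array([556., -78.,  12.]), array([534.,  49.,  12.])]
mouth side [482.78156025 108.98828601 142.        ] jar [431.56007392  -4.58090165  60.        ] beaker [ 639.76793426 -246.27537148   95.        ]
```

```bash
cat >> h.py <<'E'
h=np.array([np.cos(np.radians(99.3)),np.sin(np.radians(99.3)),0])
def tool(a,hd=h,pitch=0):
    "tool x ~ -hd, tool z leaning a (deg) towards hd from straight down"
    a=np.radians(a-pitch); z=hd*np.sin(a)-np.array([0,0,1])*np.cos(a)
    y=np.cross([0,0,-1],-hd); return R.from_matrix(np.c_[np.cross(y,z),y,z])
E
python3 - <<'E'
from h import *
p=lambda x,y:(150+x/6,260+y/6)
print("mouth top",at("top",*p(459,270),142),"side",at("side",248.1,200.7,142))
# triangulate mouth
A=[];b=[]
for n,u,v in(("top",226.5,305.0),("side",248.1,200.7)):
    q,d=ray(n,u,v);d/=np.linalg.norm(d);M=np.eye(3)-np.outer(d,d);A.append(M);b.append(M@q)
print(np.linalg.lstsq(np.vstack(A),np.hstack(b),rcond=None)[0])
e1,e2=at("top",*p(42,45),170),at("top",*p(13,420),170)
f1,f2=at("top",*p(205,10),10),at("top",*p(181,420),10)
for a,b_ in((e1,e2),(f1,f2)): d=a-b_;print(a,b_,"pump +y dir deg",np.degrees(np.arctan2(d[1],d[0]))+90)
# tube lower sleeve: middle line at z~80-100 
for z,u,v in((100,320,251),(60,140,240)):
    q=at("top",*p(u,v),z);m=at("top",*p(459,270),142);d=q-m;print(q,np.degrees(np.arctan2(d[1],d[0])),np.hypot(*d[:2]))
for nm,P in(("above clean",[422,-119,190]),("mid",[370,100,320])): print(nm,delta(P,tool(0)))
E
```

```text
mouth top [483.15552716 110.8288642  142.        ] side [483.26221197 111.82187693 142.        ]
[483.09918649 110.76821934 142.49290124]
[549.30114128 222.22264795 170.        ] [445.57837394 228.76455546 170.        ] pump +y dir deg 86.39107332652554
[562.93864227 220.12383863  10.        ] [426.4203543 226.7901374  10.       ] pump +y dir deg 87.20442115948394
[486.81592891 160.46046156 100.        ] 85.78199036274302 49.7663942595576
[488.85430412 226.44131167  60.        ] 87.17805639343507 115.75281451725483
above clean (array([ 2.000e-03, -1.000e-03,  1.037e+00]), array([436.5, 581.9,  55.5]))
mid (array([ 2.000e-03, -1.000e-03,  1.037e+00]), array([308.5, 397. , -74.9]))
```

Request:
carry_out(motion=[[0, 0, 0.1, 20, 25, -40, 1], [0, 0, 0.25, 50, 60, -75, 1], [0, 0, 0.43, 80, 105, -80, 1], [0, 0, 0.6, 115, 150, -80, 1], [0, 0, 0.78, 150, 195, -80, 1]])

```text
clock: 0.72
position: [296.0, 344.1, 325.1]
ee_rot: [0.837, -0.547, -0.0, 0.0]
contact_force: [0.3, 0.8, 0.9]
gripper_width: 84.9
grasp_force: 0.0
```

Run:
```python
from h import *
print(read_state()["position"])
for nm,P in(("above clean",[422,-119,190]),("mid",[370,100,320])): print(nm,delta(P,tool(0)))
```

```text
[295.96261585 344.14466037 325.0961488 ]
above clean (array([ 0.   , -0.   ,  0.251]), array([474.7,  70.7, 135.2]))
mid (array([ 0.   , -0.   ,  0.251]), array([253.3,  30.3,   5.1]))
```

Request:
carry_out(motion=[[0, 0, 0.13, 60, 7, 0, 1], [0, 0, 0.25, 118, 14, 0, 1], [0, 0, 0.25, 177, 21, 0, 1], [0, 0, 0.25, 236, 30, 0, 1], [0, 0, 0.25, 295, 38, 0, 1]])

```text
clock: 1.35
position: [381.0, 59.3, 325.4]
ee_rot: [0.765, -0.645, 0.0, -0.0]
contact_force: [1.4, 0.5, 0.4]
gripper_width: 85.6
grasp_force: 0.0
```

Run:
```python
from h import *
print(delta([422,-119,150],tool(0)),delta([422,-119,60],tool(0)))
```

```text
(array([-0.001,  0.   ,  0.007]), array([182.7, -10.2, 175.3])) (array([-0.001,  0.   ,  0.007]), array([182.7, -10.1, 265.3]))
```

Request:
carry_out(motion=[[0, 0, 0.007, 50, -3, 20, 1], [0, 0, 0.007, 95, -5, 60, 1], [0, 0, 0.007, 140, -8, 100, 1], [0, 0, 0.007, 183, -10, 138, 1], [0, 0, 0.007, 183, -10, 175, 1]])

```text
clock: 1.98
position: [421.7, -119.8, 148.7]
ee_rot: [0.76, -0.649, -0.0, 0.0]
contact_force: [0.3, -0.4, -0.3]
gripper_width: 85.3
grasp_force: 0.0
```

Run:
```python
from h import *; import cv2
s=read_state();print(s["position"],s["contact_force"])
print(delta([422,-119,60],tool(0)))
a=get_image("top")["color"];b=get_image("side")["color"]
cv2.imwrite("pics/m1.png",cv2.hconcat([cv2.resize(i,None,fx=3,fy=3,interpolation=2) for i in(a[270:400,290:420],b[190:320,190:320])]))
```

```text
[ 421.69133231 -119.83550676  148.65832129] [ 0.29519862 -0.4152104  -0.27293986]
(array([ 0.001, -0.   , -0.005]), array([-0.8, -0.5, 88.7]))
```

View pics/m1.png

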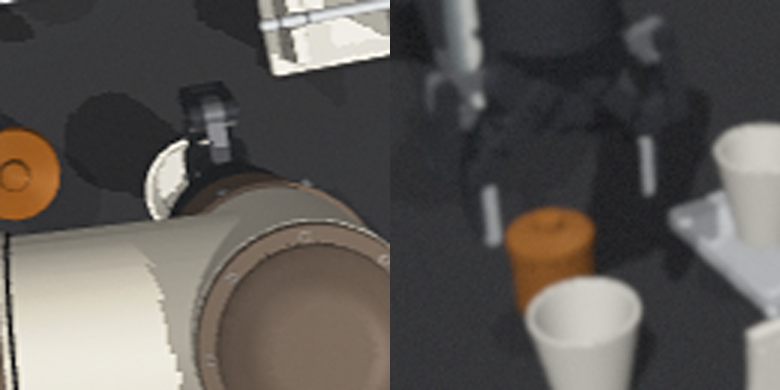

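The side half shows both pads as light strips above the cup; their lower ends are at (493,245) and (648,195). The cup lies between them.

Run:
```python
from h import *
s=read_state();T=R.from_quat(s["ee_rot"]);P=s["position"]
for sg in(1,-1):
  for zz in(-30,-24,-10,1,6,14): print(sg,zz,(3*(proj("side",P+T.apply([0,sg*42.5,zz]))-190)+[390,0]).round())
```

```text
1 -30 [491. 184.]
1 -24 [492. 194.]
1 -10 [494. 215.]
1 1 [497. 232.]
1 6 [497. 240.]
1 14 [499. 252.]
-1 -30 [631. 141.]
-1 -24 [631. 150.]
-1 -10 [633. 171.]
-1 1 [634. 188.]
-1 6 [634. 195.]
-1 14 [635. 207.]
```

Request:
carry_out(motion=[[0, 0, 0, 0, 0, 40, 1], [0, 0, 0, 0, 0, 75, 1], [0, 0, 0, 0, 0, 88, 1], [0, 0, 0, 0, 0, 88, 1]])

```text
clock: 2.58
position: [422.4, -117.3, 62.8]
ee_rot: [0.762, -0.647, 0.0, 0.0]
contact_force: [-0.8, -0.3, 0.3]
gripper_width: 85.2
grasp_force: 0.0
```

Request:
carry_out(motion=[[0, 0, 0, 0, 0, 0, 0.2], [0, 0, 0, 0, 0, 0, 0.2], [0, 0, 0, 0, 0, 0, 0.2], [0, 0, 0, 0, 0, 0, 0.2]])

```text
clock: 3.08
position: [423.1, -117.6, 64.6]
ee_rot: [0.762, -0.647, 0.002, -0.001]
contact_force: [-1.9, 0.4, 10.3]
gripper_width: 61.8
grasp_force: 62.7
```

Request:
carry_out(motion=[[0, 0, 0, 0, 0, -30, 0.2], [0, 0, 0, 0, 0, -70, 0.2], [0, 0, 0, 0, 0, -115, 0.2], [0, 0, 0, 0, 0, -125, 0.2]])

```text
clock: 3.58
position: [423.8, -117.5, 191.5]
ee_rot: [0.762, -0.647, 0.003, -0.003]
contact_force: [0.2, -0.7, -0.5]
gripper_width: 61.8
grasp_force: 65.2
```

Run:
```python
from h import *; import cv2
s=read_state();print(s["position"],s["contact_force"],s["gripper_width"],s["grasp_force"])
print(delta([590.5,7,190],tool(0)))
b=get_image("side")["color"]
cv2.imwrite("pics/m2.png",cv2.resize(b[170:300,180:340],None,fx=4,fy=4,interpolation=2))
```

```text
[ 423.75706253 -117.49982357  191.45603922] [ 0.17797008 -0.72888034 -0.50818611] 61.82547695762679 65.21864693728276
(array([-0.009, -0.001,  0.   ]), array([ -95.9, -184.7,    3. ]))
```

View pics/m2.png

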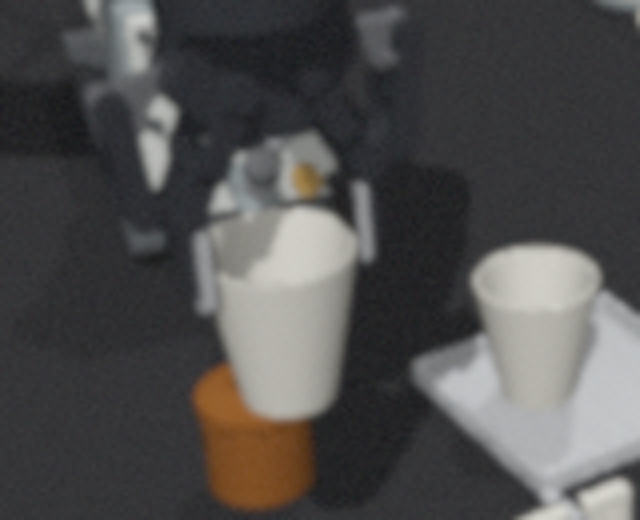

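The cup is held between the pads, rim centre at about (287,245) and foot centre at about (290,398). I'll check its tilt against a projected upright cup.

Run:
```python
from h import *
for x,y in((423.8,-117.5),(422,-119)):
  for z in(0,65,72): print(z,(4*(proj("side",[x,y,191.5-64.6+z])-[180,170])).round())
```

```text
0 [291. 392.]
65 [278. 261.]
72 [276. 246.]
0 [288. 394.]
65 [274. 264.]
72 [273. 249.]
```

Request:
carry_out(motion=[[0, 0, 0, -22, -42, 0, 0.2], [0, 0, 0, -48, -92, 0, 0.2], [-0.005, 0, 0, -75, -145, 0, 0.2], [-0.009, 0, 0, -96, -185, 2, 0.2], [-0.009, 0, 0, -96, -185, 2, 0.2]])

```text
clock: 4.25
position: [590.2, 8.8, 182.9]
ee_rot: [0.763, -0.647, -0.004, 0.004]
contact_force: [-0.4, 0.1, -1.1]
gripper_width: 61.8
grasp_force: 65.3
```

Run:
```python
from h import *; import cv2
print(delta([590.5,7,97],tool(0)))
b=get_image("side")["color"]
cv2.imwrite("pics/m3.png",cv2.resize(b[150:290,250:390],None,fx=4,fy=4,interpolation=2))
```

```text
(array([0.012, 0.   , 0.002]), array([ 1.9, -1. , 85.9]))
```

View pics/m3.png

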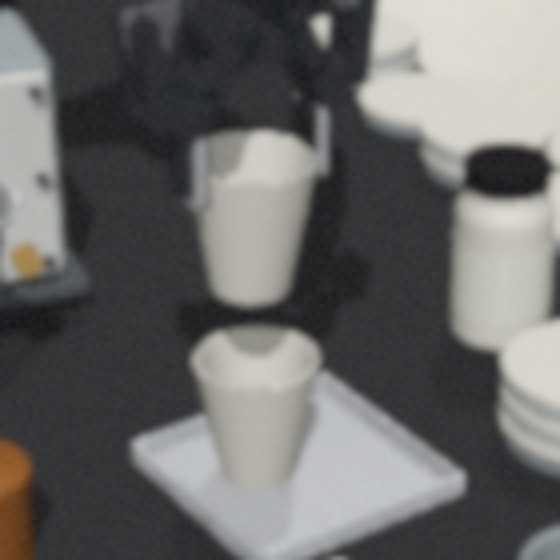

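The clean cup hangs with its foot at about (253,285), right above the drip cup's mouth at (256,358), so they line up and I can lower it.

Request:
carry_out(motion=[[0.006, 0, 0, 1, -1, 25, 0.2], [0.012, 0, 0, 2, -1, 50, 0.2], [0.012, 0, 0, 2, -1, 72, 0.2], [0.012, 0, 0, 2, -1, 80, 0.2], [0.012, 0, 0, 2, -1, 84, 0.2]])

```text
clock: 4.92
position: [589.2, 4.7, 101.4]
ee_rot: [0.762, -0.648, 0.001, -0.001]
contact_force: [0.3, -0.0, -0.4]
gripper_width: 62.0
grasp_force: 65.3
```

Request:
carry_out(motion=[[0, 0, 0, -2, -1, 4, 0.2], [0, 0, 0, -2, -1, 6, 0.2], [0, 0, 0, -2, -1, 6, 0.2]])

```text
clock: 5.3
position: [590.3, 7.3, 95.5]
ee_rot: [0.762, -0.648, 0.001, -0.001]
contact_force: [0.4, 0.4, 1.2]
gripper_width: 61.6
grasp_force: 65.3
```

Request:
carry_out(motion=[[0, 0, 0, 0, 0, 0, 0.6], [0, 0, 0, 0, 0, 0, 1], [0, 0, 0, 0, 0, 0, 1], [0, 0, 0, 0, 0, 0, 1]])

```text
clock: 5.8
position: [590.3, 7.3, 95.4]
ee_rot: [0.762, -0.648, 0.001, -0.001]
contact_force: [-0.7, -0.1, -0.7]
gripper_width: 85.5
grasp_force: 0.0
```

Request:
carry_out(motion=[[0, 0, 0, 0, 0, -25, 1], [0, 0, 0, 0, 0, -65, 1], [0, 0, 0, 0, 0, -110, 1], [0, 0, 0, 0, 0, -120, 1]])

```text
clock: 6.3
position: [591.5, 7.4, 219.2]
ee_rot: [0.762, -0.647, 0.003, -0.004]
contact_force: [0.7, 0.1, 0.7]
gripper_width: 85.4
grasp_force: 0.0
```

Run:
```python
from h import *; import cv2
b=get_image("side")["color"]
cv2.imwrite("pics/m4.png",cv2.resize(b[190:330,250:400],None,fx=4,fy=4,interpolation=2))
H=np.array([550.1,-319.5,70])+10*h
for a in(30,):
  T=tool(a); tcp=H+T.apply([0,0,5])
  print(delta(tcp+T.apply([0,0,-110]),T),delta(tcp,T))
```

```text
(array([-0.009, -0.523,  0.002]), array([358.5,  93.8,  56.8])) (array([-0.009, -0.523,  0.002]), array([303.5,  94.6, 152.1]))
```

View pics/m4.png

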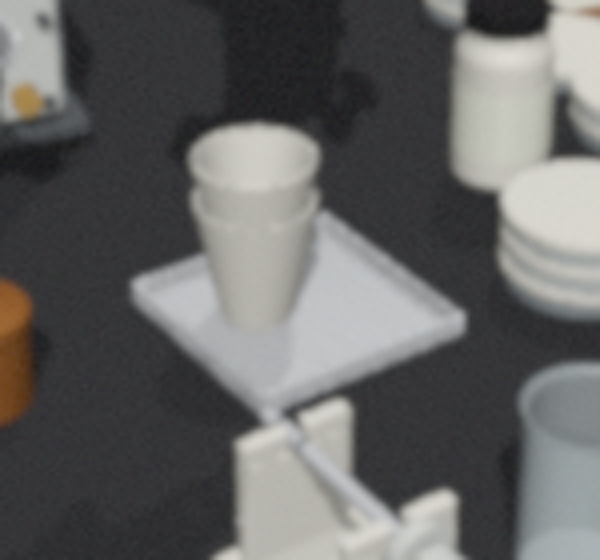

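The clean cup sits home in the drip cup: its rim centre is at (254,160) and the drip rim shows evenly below it at about y=200. Next is the dipstick.

Request:
carry_out(motion=[[0, 0, 0, 45, 12, 0, 0.6], [0, -0.13, 0, 100, 26, 0, 0.2], [0, -0.26, 0, 158, 41, 0, 0], [0, -0.39, 0, 216, 56, 0, 0], [-0.009, -0.523, 0.002, 270, 70, 10, 0]])

```text
clock: 6.98
position: [564.2, -272.5, 205.1]
ee_rot: [0.735, -0.626, -0.2, -0.167]
contact_force: [1.5, 0.6, -0.3]
gripper_width: 42.8
grasp_force: 0.0
```

Run:
```python
from h import *
H=np.array([550.1,-319.5,70])+10*h
T=tool(30); tcp=H+T.apply([0,0,5])
s=read_state();print(s["joints"],s["position"])
print(delta(tcp+T.apply([0,0,-110]),T),delta(tcp,T))
```

```text
[-0.40916242  0.59366787  0.32072766 -0.43470336 -1.60269334  0.62384661] [ 564.18473516 -272.46762028  205.10883383]
(array([ 0.004,  0.003, -0.002]), array([97.2, 21.3, -5.3])) (array([ 0.004,  0.003, -0.002]), array([ 97.5,  20.9, 104.7]))
```

Request:
carry_out(motion=[[0, 0, 0, 50, 11, -3, 0], [0, 0, 0, 97, 21, -3, 0], [0, 0, 0, 97, 21, 40, 0], [0, 0, 0, 97, 21, 60, 0], [0, 0, 0, 97, 21, 60, 0]])

```text
clock: 7.6
position: [550.2, -326.1, 101.6]
ee_rot: [0.735, -0.626, -0.202, -0.165]
contact_force: [-0.0, 0.1, 0.3]
gripper_width: 42.9
grasp_force: 0.0
```

Run:
```python
from h import *; import cv2
H=np.array([550.1,-319.5,70])+10*h
T=tool(30); tcp=H+T.apply([0,0,5])
print(delta(tcp,T))
b=get_image("side")["color"];t=get_image("top")["color"]
cv2.imwrite("pics/m5.png",cv2.hconcat([cv2.resize(i,None,fx=3,fy=3,interpolation=2) for i in(b[260:400,290:420],t[220:360,380:510])]))
```

```text
(array([ 0.01 ,  0.004, -0.006]), array([ 1.7, -1.3, 40.7]))
```

View pics/m5.png

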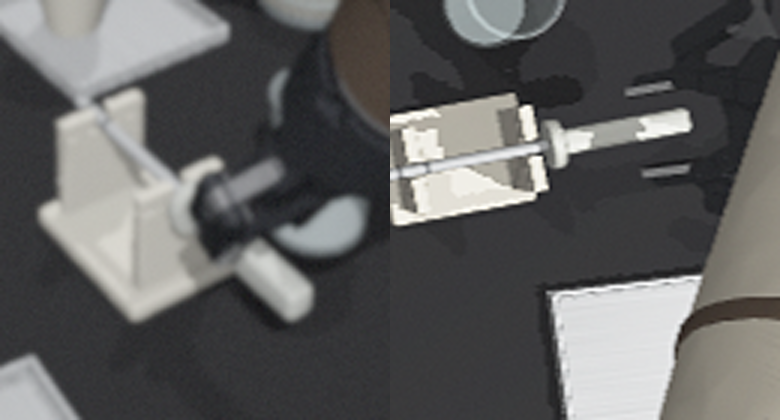

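The pads straddle the handle (top half: pads at y≈90 and 172, handle axis at about 130). I'll lower onto it and close.

Request:
carry_out(motion=[[0.01, 0, -0.006, 2, -1, 25, 0], [0.01, 0, -0.006, 2, -1, 38, 0], [0.01, 0, -0.006, 2, -1, 41, 0], [0.01, 0, -0.006, 2, -1, 41, 0]])

```text
clock: 8.2
position: [549.9, -309.2, 68.9]
ee_rot: [0.737, -0.625, -0.195, -0.169]
contact_force: [-0.0, 0.2, 0.2]
gripper_width: 42.8
grasp_force: 0.0
```

Request:
carry_out(motion=[[0, 0, 0, 0, 0, 0, -0.4], [0, 0, 0, 0, 0, 0, -1], [0, 0, 0, 0, 0, 0, -1], [0, 0, 0, 0, 0, 0, -1]])

```text
clock: 8.7
position: [549.9, -309.1, 68.9]
ee_rot: [0.737, -0.625, -0.195, -0.169]
contact_force: [0.6, -0.9, 2.1]
gripper_width: 14.7
grasp_force: 60.8
```

Run:
```python
from h import *
s=read_state();T=R.from_quat(s["ee_rot"]);print(s["position"],T.as_matrix().round(3),s["joints"].round(2))
H=np.array([550.1,-319.5,70]);print("grasp offset in tool",T.inv().apply(H-s["position"]))
print("world +z in tool",T.inv().apply([0,0,1]), "rod x in tool",T.inv().apply(h))
```

```text
[ 549.86136083 -309.12309431   68.86992648] [[ 0.143 -0.987 -0.075]
 [-0.855 -0.162  0.493]
 [-0.499 -0.007 -0.867]] [-0.46  0.73  0.22 -0.43 -1.39  0.78]
grasp offset in tool [ 8.34114777  1.43645663 -6.11359409]
world +z in tool [-0.49867975 -0.00653961 -0.86676164] rod x in tool [-8.66779380e-01 -2.36650796e-04  4.98691739e-01]
```

Request:
carry_out(motion=[[0, 0, 0, -15, 0, -26, -1], [0, 0, 0, -40, 0, -70, -1], [0, 0, 0, -68, 0, -118, -1], [0, 0, 0, -90, 0, -156, -1], [0, 0, 0, -95, 0, -165, -1]])

```text
clock: 9.32
position: [549.2, -309.7, 262.2]
ee_rot: [0.738, -0.625, -0.192, -0.17]
contact_force: [0.1, -0.1, -1.6]
gripper_width: 14.8
grasp_force: 60.6
```

```bash
cat >> h.py <<'E'
M=np.array([483.1,111.0,142.0]); ht=np.array([np.cos(np.radians(86.6)),np.sin(np.radians(86.6)),0])
d=(ht-[0,0,1])/np.sqrt(2); tz=-d
RX=np.array([-.8668,0,.4987]); RO=np.array([8.3,0,-6.1])   # rod axis and handle middle in tool
def rod(): 
    s=read_state();T=R.from_quat(s["ee_rot"]);return s["position"]+T.apply(RO),T.apply(RX),s
Tin=tool(30,ht,45)
def tcp_for(handle,T): return np.array(handle)-T.apply(RO)
E
python3 - <<'E'
from h import *
import cv2
print(rod()[:2],Tin.apply(RX),d)
P=tcp_for(M+185*tz,Tin);print(P,delta(P,Tin))
s=rod()[2];print(s["grasp_force"],s["gripper_width"],s["contact_force"],s["wrist_torque"])
# before/after difference to find the rod in both cameras
o,x,_=rod()
for n in("side","top"):
    im=get_image(n)["color"]; cv2.imwrite(f"pics/r_{n}.png",im)
    print(n,"tip",proj(n,o+160*x),"collar",proj(n,o+50*x))
E
```

```text
(array([ 550.8224053 , -319.77678989,  263.40879852]), array([-0.16196306,  0.98681221, -0.00368339])) [ 0.04200027  0.70694491 -0.70605156] [ 0.04193594  0.70586215 -0.70710678]
[475.72368875 -13.15744253 264.7744089 ] (array([0.018, 0.778, 0.227]), array([-265.9,   24.4,  148.4]))
60.57568073272705 14.81427794628796 [ 0.14328163 -0.06108444 -1.64537336] [-1.21012847 -0.1895083   0.0021167 ]
side tip [315.61656262 195.57150949] collar [357.81782123 223.08666801]
top tip [394.42565344 279.63468284] collar [465.72303489 266.78921182]
```

Run:
```python
import cv2,numpy as np
for n,(u,v) in(("top",(394,280)),("side",(316,196))):
    a=cv2.imread(f"pics/r_{n}.png",0).astype(int);b=cv2.imread(f"pics/{n}0.png",0).astype(int)
    w=(abs(a-b)>30)[v-14:v+14,u-14:u+30]
    print(n);print("\n".join("".join("#" if x else "." for x in r) for r in w))
```

```text
top
............................................
............................................
...........................................#
...................................##.######
.............................###.....#######
.......................####.....############
..........................################..
............########.#############..#....###
.....#########........#######...####...#####
.....####..##........###.#..###..##...######
....#.....#.##....#..######.......#.########
######......##..############.######.########
########.###..##########.......##.#.........
###..........###.....###.....#######........
.............###.....##########.............
..............##....####....................
...............#####........................
............................................
............................................
............................................
............................................
............................................
............................................
............................................
................
[... 728 characters left out ...]
.........................
...........#########........................
...........###########......................
...........############.....................
............############....................
..............#############.................
...............#############................
................##############..............
..................#############.............
....................#############...........
.....................#############..........
.......................#############........
........................##############......
..........................#############.....
...........................##############...
............................##############..
```

Request:
carry_out(motion=[[0.002, 0.08, 0.023, -30, 3, 17, -1], [0.005, 0.21, 0.061, -75, 7, 42, -1], [0.008, 0.35, 0.1, -125, 11, 70, -1], [0.011, 0.48, 0.14, -175, 16, 98, -1], [0.014, 0.6, 0.175, -215, 20, 120, -1]])

```text
clock: 10.05
position: [486.9, -67.6, 260.1]
ee_rot: [-0.704, 0.709, -0.022, -0.037]
contact_force: [1.4, 0.9, -0.9]
gripper_width: 14.7
grasp_force: 60.4
```

Run:
```python
from h import *
o,x,s=rod();print(o,x,o+160*x,s["joints"].round(2))
P=tcp_for(M+185*tz,Tin);print(P,delta(P,Tin))
```

```text
[486.96457987 -75.35838656 266.86577439] [-0.00539071  0.82219668 -0.56921655] [486.10206598  56.19308274 175.79112586] [ 0.24  0.15 -0.31  0.08 -1.15 -0.28]
[475.72368875 -13.15744253 264.7744089 ] (array([0.013, 0.178, 0.054]), array([-53.8,  11.7,  -8.9]))
```

Request:
carry_out(motion=[[0.005, 0.07, 0.02, -18, 4, -3, -1], [0.01, 0.14, 0.04, -40, 8, -7, -1], [0.013, 0.178, 0.054, -54, 12, -9, -1], [0.013, 0.178, 0.054, -54, 12, -9, -1]])

```text
clock: 10.55
position: [476.1, -13.9, 264.5]
ee_rot: [-0.681, 0.721, -0.088, -0.095]
contact_force: [-0.1, 0.2, -1.0]
gripper_width: 14.9
grasp_force: 60.5
```

Run:
```python
from h import *
import cv2
o,x,s=rod();print(o,x,"tip",o+160*x,"want",M+25*tz)
for k in(185,150,115,80,51):print(k,*delta(tcp_for(M+k*tz,Tin),Tin))
for n in("side","top"):
    cv2.imwrite(f"pics/q_{n}.png",get_image(n)["color"]); print(n,[proj(n,o+k*x).round(1) for k in(160,50)])
n,(u,v)="side",proj("side",o+160*x).round().astype(int)
for n in("side","top"):
    u,v=proj(n,o+160*x).round().astype(int)
    a=cv2.imread(f"pics/q_{n}.png",0).astype(int);b=cv2.imread(f"pics/{n}0.png",0).astype(int)
    w=(abs(a-b)>30)[v-16:v+16,u-22:u+22];print(n,u,v);print("\n".join("".join("#" if t else "." for t in r) for r in w))
```

```text
[475.77472016 -20.35793295 272.57539691] [ 0.03857796  0.7084851  -0.70470174] tip [481.94719423  92.99968242 159.82311884] want [482.05160153  93.35344621 159.67766953]
185 [0.001 0.002 0.003] [-0.6  0.4 -0.4]
150 [0.001 0.002 0.003] [-30.9   0.3  17.2]
115 [0.001 0.002 0.003] [-61.2   0.2  34.7]
80 [0.001 0.002 0.003] [-91.5   0.1  52.3]
51 [0.001 0.002 0.003] [-116.6   -0.    66.8]
side [array([249.3, 196.7]), array([255.2, 175.7])]
top [array([235.1, 306.3]), array([277.8, 311.8])]
side 249 197
........................############........
........................############........
........................############........
........................#####.######........
........................####...#####........
.......................#####...#####........
.......................####....#####........
.......................####.....#####.......
.......................####.....#####.......
......................#####.....#####.......
......................####......#####.......
......................####......#####.......
.....................#####.......####.......
...........
[... 1595 characters left out ...]
.########################
#......#.###......#.########################
#####..#####........########################
#############.#..#.#########################
.#############.....#########################
..######.##.##.#############################
#.########.#################################
##.#########################################
##..########################################
###.########################################
####.#######################################
####..######################################
#####.######################################
######.#####################################
######.#####################################
#######.####################################
```

Request:
carry_out(motion=[[0, 0, 0, -10, 0, 6, -1], [0, 0, 0, -22, 0, 12, -1], [0, 0, 0, -35, 0, 20, -1], [0, 0, 0, -43, 0, 25, -1], [0, 0, 0, -48, 0, 27, -1]])

```text
clock: 11.28
position: [479.8, 25.2, 227.9]
ee_rot: [-0.68, 0.722, -0.089, -0.093]
contact_force: [0.7, -0.8, -0.8]
gripper_width: 15.1
grasp_force: 60.5
```

Run:
```python
from h import *
o,x,s=rod();c=o+50*x-M;print("along",c@tz,"lateral",c-(c@tz)*tz,s["contact_force"],s["wrist_torque"])
for k in(100,80,51,49):print(k,*delta(tcp_for(M+k*tz,Tin),Tin))
```

```text
along 81.69718147768987 lateral [1.89542399 0.83882793 0.94976218] [ 0.72146952 -0.84062922 -0.82431154] [ 0.53005861 -0.0364264   0.01394485]
100 [-0.002  0.003 -0.   ] [-26.8   1.8  16.9]
80 [-0.002  0.003 -0.   ] [-44.1   1.9  27. ]
51 [-0.002  0.003 -0.   ] [-69.2   1.9  41.6]
49 [-0.002  0.003 -0.   ] [-70.9   1.9  42.6]
```

Request:
carry_out(motion=[[0, 0, 0, -12, 1, 7, -1], [0, 0, 0, -28, 2, 17, -1], [0, 0, 0, -44, 2, 27, -1], [0, 0, 0, -58, 2, 35, -1], [0, 0, 0, -65, 2, 39, -1]])

```text
clock: 11.9
position: [481.1, 78.4, 173.2]
ee_rot: [-0.68, 0.722, -0.089, -0.093]
contact_force: [-0.3, 0.1, -1.4]
gripper_width: 15.1
grasp_force: 60.5
```

Run:
```python
from h import *
o,x,s=rod();c=o+50*x-M;print("along",c@tz,"lateral",c-(c@tz)*tz,s["contact_force"],s["wrist_torque"])
for k in(51,49):print(k,*delta(tcp_for(M+k*tz,Tin),Tin))
```

```text
along 5.399325663407905 lateral [-0.03394034  0.2009974   0.19863074] [-0.28442563  0.05572034 -1.40140595] [ 0.48952109 -0.05492833 -0.0014592 ]
51 [-0.002  0.003  0.   ] [-3.8 -0.1  2.3]
49 [-0.002  0.003  0.   ] [-5.5 -0.1  3.3]
```

Request:
carry_out(motion=[[0, 0, 0, -3, 0, 1.7, -1], [0, 0, 0, -4.3, 0, 2.5, -1], [0, 0, 0, -5.2, 0, 3, -1], [0, 0, 0, -6, 0, 3.5, -1], [0, 0, 0, -6, 0, 3.5, -1]])

```text
clock: 12.52
position: [481.3, 80.5, 171.1]
ee_rot: [-0.679, 0.722, -0.09, -0.094]
contact_force: [-0.8, -6.7, 7.3]
gripper_width: 14.5
grasp_force: 61.4
```

Run:
```python
from h import *
o,x,s=rod();c=o+50*x-M;print("along",c@tz,"lateral",c-(c@tz)*tz,s["contact_force"],s["contact_force"]@tz,s["wrist_torque"])
```

```text
along 2.353844693109097 lateral [0.10994136 0.12067996 0.12698776] [-0.81617797 -6.74750719  7.30729524] 9.964075147194112 [-1.92084459  0.37304364  0.02138512]
```

Request:
carry_out(motion=[[0, 0, 0, -1, 0, 0.6, -1], [0, 0, 0, -1.8, 0, 1, -1], [0, 0, 0, -1.8, 0, 1, -1], [0, 0, 0, -1.8, 0, 1, -1], [0, 0, 0, -1.8, 0, 1, -1]])

```text
clock: 13.15
position: [481.3, 80.7, 170.9]
ee_rot: [-0.679, 0.722, -0.091, -0.095]
contact_force: [-1.9, -10.1, 14.3]
gripper_width: 15.2
grasp_force: 61.9
```

Run:
```python
from h import *
o,x,s=rod();c=o+50*x-M;print("along",c@tz,"lateral",c-(c@tz)*tz,s["contact_force"],s["contact_force"]@tz,s["wrist_torque"])
```

```text
along 2.1290164088074186 lateral [0.08591938 0.01378314 0.01885445] [ -1.86466173 -10.10595792  14.26715277] 17.300010012858483 [-3.34470878  0.56754404  0.00416634]
```

Request:
carry_out(motion=[[0, 0, 0, 12, 0, -7, -1], [0, 0, 0, 35, 0, -20, -1], [0, 0, 0, 65, 0, -37, -1], [0, 0, 0, 98, 0, -56, -1], [0, 0, 0, 130, 0, -75, -1]])

```text
clock: 13.78
position: [475.0, -22.8, 274.5]
ee_rot: [-0.68, 0.722, -0.089, -0.091]
contact_force: [0.9, -0.2, -0.7]
gripper_width: 14.4
grasp_force: 60.5
```

```bash
cat >> h.py <<'E'
g=np.array([np.cos(np.radians(95)),np.sin(np.radians(95)),0]); Tf=tool(30,g)
def fin(z): return tcp_for(np.array([590.3,7.2,z])-160*g,Tf)
E
python3 - <<'E'
from h import *
o,x,s=rod();c=o+50*x-M;print("along",c@tz,"lateral",c-(c@tz)*tz,"tip",o+160*x,s["contact_force"],s["wrist_torque"],s["grasp_force"])
print(fin(200),delta(fin(200),Tf),delta(fin(150),Tf))
E
```

```text
along 148.7596963303347 lateral [-0.01446211  0.24871995  0.24742446] tip [481.84414331  84.43683318 170.22514415] [ 0.89329541 -0.191774   -0.72222949] [ 0.53758135 -0.10817885 -0.0210747 ] 60.48668146133423
[ 603.3526174  -141.99209957  198.86724504] (array([-0.025, -0.778, -0.149]), array([  88.4, -134.9,  102. ])) (array([-0.025, -0.778, -0.149]), array([  75.7, -134.7,  150.3]))
```

Request:
carry_out(motion=[[-0.003, -0.1, -0.02, 15, -15, 5, -1], [-0.008, -0.25, -0.05, 32, -45, 25, -1], [-0.013, -0.42, -0.08, 50, -75, 50, -1], [-0.018, -0.58, -0.11, 67, -102, 75, -1], [-0.023, -0.7, -0.135, 80, -122, 92, -1]])

```text
clock: 14.4
position: [592.5, -132.0, 204.7]
ee_rot: [0.714, -0.664, -0.164, -0.15]
contact_force: [0.2, 0.3, -1.3]
gripper_width: 15.0
grasp_force: 60.6
```

Run:
```python
from h import *
o,x,s=rod();print("tip",o+160*x,x,s["joints"].round(2))
print(delta(fin(155),Tf))
```

```text
tip [581.66584801  17.0390809  194.76363949] [-0.07254364  0.99461711 -0.07428434] [-0.18  0.48  0.15 -0.44 -1.38  0.36]
(array([-0.003, -0.076, -0.015]), array([ 31.7, -10.3,  41.2]))
```

Request:
carry_out(motion=[[-0.001, -0.04, -0.007, 12, -4, 14, -1], [-0.003, -0.076, -0.015, 25, -8, 32, -1], [-0.003, -0.076, -0.015, 32, -10, 41, -1], [-0.003, -0.076, -0.015, 32, -10, 41, -1], [-0.003, -0.076, -0.015, 32, -10, 41, -1]])

```text
clock: 15.02
position: [601.9, -140.4, 155.9]
ee_rot: [0.713, -0.652, -0.189, -0.173]
contact_force: [0.1, 0.3, -1.3]
gripper_width: 14.7
grasp_force: 60.5
```

Run:
```python
from h import *
import cv2
o,x,s=rod();print("tip",o+160*x,x,s["joint_vel"].round(3),s["grasp_force"],s["contact_force"])
for n in("side","top"):
    im=get_image(n)["color"];cv2.imwrite(f"pics/f_{n}.png",im)
    u,v=proj(n,o+160*x).round().astype(int);print(n,u,v,"collar",proj(n,o+50*x).round(),"rim",proj(n,[590.3,7.2,101]).round())
    a=im.astype(int).mean(2);b=cv2.imread(f"pics/{n}0.png").astype(int).mean(2)
    w=a[v-14:v+26,u-20:u+40];print("\n".join("".join(" .:-=+*#%@"[min(9,int(t/26))] for t in r) for r in w))
```

```text
tip [588.45670557   8.72467026 156.42743091] [-0.08961556  0.99599058 -0.00396779] [ 0.002 -0.008  0.004 -0.002 -0.002  0.001] 60.48548698425293 [ 0.05695817  0.27332555 -1.30891156]
side 312 205 collar [340. 228.] rim [314. 229.]
:.:::::.::::::::::::::::.::.:::::::::::::::::::::.::::::::..
:.::::.:::::.::::::.:::::.:::.::::.::::.:::::::::::::::::...
:::::::.:::::.::.:.:::::.:::::::::.:::::.:..:::::::::.:::...
:::::::::::::::::::::.:::::::::::::..:::::::::::.::.::::....
::::::::::::::::::::::::::::::.:::.:::::::::::::::::::::....
:...:.:.::::::::::::::::::::::::::::.::::::.:::::::::::::...
......:.....:::..::::::::::::::::::::.:.:..::::::::.:::::...
.................::.:..:..:::::::..::.::::::::::::::::.::...
..................................:.:::..:.:::::::::::::....
...........................................:.:.::::::::.....
.................................................:.:..:.....
..................:---:.....................................
.................:-++=-:....................................
.................:=***+-:...................................
...............
[... 3357 characters left out ...]
===+%%#%%%%%%%%%%%%%%%%%%%%%%
.#%#%%%%%%%%%@%*================+#@@%%%%%%%%%%%%%%%%%%%%%%%%
.=#%%%%%%%%%%%@@#+=============*%@%%%%%%%%%%%%%%%%%%%%%%%%%%
.:#%#%%%%%%%%%%%@@%*========+#%@%#%%%%%%%%%%%%%%%%%%%%%%%%%%
..###%%%%%%%%%%%##%@@@%%%#%@@@%%%%%%%%%%%%%%%%%%%%%%%%%%%#*%
..#%#%%%%%%%%%%%%%%%%%%@@%%##%%%%%%%%%%%%%%%%%%%%%%##%%*++++
..#%##%%%%%%%%%%%%%%%%%%%%%%%%###%%%%%%%%%%%%%%%%#++++++==*#
..+###%%%%%%%%%%%%%%%%%%%%#%%%%%%%%%%%%%%%%#+++++++==+*#%%@%
:.:#%#%%%%%%%%%%%%%%%%%%%%%%%%%%%%%%%#+#%#++++==+*#%%%#=-:::
:.:#%#%%%%%%%%%%%%%%%%%%%%%%%%%%##%#+++++==*##%%%#=-:::.....
:..##*%%%%%%%%%%%%%%%%%%%%@%%#++++++==*##%%@#=-:::.....:.:::
:..*%##%%%%%%%%%%%%%%%%%****+++=+**%%%@#=-:::........:::.:::
```

```bash
python3 -c "
from bench import *
print(job_done())"
```

```text
the job is handed in; nothing more can be done
None
```

The job is handed in with no verdict returned: the clean cup is nested home in the drip cup. The dipstick was pushed in to a firm stop at the tube mouth (about 17 N) and drawn right out. It is now held level and still, its tip about 55 mm above the lined cup's rim and about 2 mm from its axis.

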